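# Book off a bridge blank: tray, bay drum and job tag

## Robot

A 6-joint arm with a two-finger parallel gripper is mounted at the origin on the work surface. World frame = base frame: x ahead of the robot, y to its left, z up, the work surface at z = 0. Lengths are in m, angles in rad, forces in N, time in s.
With the tool pointing down it reaches from about 0.375 to 0.925 m from the base axis. Payload 5.7 kg.
Tool frame: the origin (TCP) lies on the mounting face of the last link; the fingertips stand ahead of it and the grasp point (between the pads) lies 155 mm ahead of it (tip_extent is the z of the fingertips in the tool frame, in m); z points along the fingers, y is the line along which they close (so a half turn about z gives the same grasp; the last joint's range is limited). The gripper opens to 85 mm and grips with 20 to 120 N. Pads are 22 mm wide; open, the fingers measure 114 mm over their backs; the gripper's body (76 mm by 85 mm) begins 54 mm behind the grasp point. The pads swing forward as they close: fully open they stand 13 mm farther back than shut.
Start: joints at [-1.456, 0.359, 1.51, -0, 1.272, -0.115], TCP at [0.137, -0.584, 0.405] pointing down, gripper open.
Joint ranges: [-2.97, 2.97], [-1.01, 2.36], [0.21, 2.38], [-0.96, 4.11], [0.2, 2.71], [-2.98, 2.98]. Speed limits (rad/s): [2.39, 2.39, 3.14, 3.14, 3.14, 3.14].

## Interface

Orientations are given as a rotation vector (axis times angle).
In Python, from plant import * gives the robot as it stands.
- The arm moves only by the tool carry_out, never from a script. Its argument "targets" is a list of rows, each a list of 7 numbers: the shift along the tool's x, y, z in m, then the turn, a rotation vector about the tool's x, y, z in rad, then the finger opening in m, from 0 to 0.0854. In form: [[tx, ty, tz, ax, ay, az, grip], ...]. A call has 1 to 5 rows; each row shifts and turns the commanded pose from where the row before left it, along the tool's axes as they then stand; what a row does not reach is not made up. A row lasts 1/8 s, in which the tool goes at most 62.5 mm and 10.7 degrees, less where a joint would pass 70% of its speed; a pose out of reach is approached as far as the arm can. A call with a gripper value outside its range is refused whole. The fingers move at their own pace and stop on an object; the grip force is fixed at half the most. Time passes only in rows, so rows that do not move let the fingers close. It gives the time, the measured TCP pose, the force, the opening and the grip force at its end, in the units of the state.
- sense(): the state, without advancing time (a new reading comes with each control period).
- capture(name): name is "scene" or "top" or "wrist"; returns the picture (400x640x3 uint8, red, green, blue); there is no depth.
- camera_params(name): a dict with "fov_y" (degrees; the focal length in pixels is half the picture's height over the tangent of half this angle, whatever the lens; pixels are square), "cx", "cy" (the principal point, pixels), "k1" (the pictures are not rectified: a ray, as slopes to the right and down, at radius r is drawn at 1 + k1 r^2 times it, then the intrinsics apply), "eye" and "orientation" of the camera in the world; the wrist camera has in their place "T_tool_cam" (4x4, takes a point from camera to tool coordinates, whose origin is the TCP and whose axes are the flange's). Camera axes: x right, y down, z forward; pixel columns grow to the right and rows downward; lengths in m; the calibration is good to about 2 mm. A picture is of the moment at which its call begins: read the wrist's pose just before it. camera_params takes no time and is no camera call.
- job_done(): hands the job in; it is judged then, once.
The state is a dict: "t": time; "joint_positions": joint angles; "qd": joint speeds; "joint_torque": joint torques, N m; "tcp_pos": TCP position; "eef_rot": TCP orientation; "contact_force": force on the tool from outside, world axes, zero at the start; "moment": the same for the moment, N m; "width": opening from 0.0 (shut) to 1.0 (fully open); "finger_force": force on a finger pad.
Only numpy, scipy, OpenCV 4.12 (cv2) and the standard library are available. Lean on these libraries where they do the work, as an engineer would, in place of code of your own. Each camera call takes 0.05 s, during which the arm holds its last target. There are 200 camera calls.

## Task

Book off the finished bridge blank: stand it on its feet in the wooden tray, then press the counter's step button, all the way and letting it come back up each time, until the drum shows 6 at the pointers, then slide the hanging ring tag along the bent rail, round both corners, until it is fully home against the wooden stop post, and let go. Turn the drum with its button only, and leave the other things on the bench where they are.

Things in the scene. Friction and masses are not known exactly. Their poses are not given: they have to be found in the camera images.
- blank_mid (a point): Middle of the dark wooden bridge blank: a beam 150 x 24 x 20 mm on two end feet (each 35 mm long, 14 mm high), 34 mm tall in all, about 90 g, standing loose on its feet on the bench. The point is at mid length, mid width, 17 mm above its underside (just above the open arch between the feet; the beam spans 14 to 34 mm). x along its length, y across its 24 mm width, z up.
- tray: Wooden tray fixed to the bench, outside 230 (x) x 130 (y) x 35 (z) mm, walls and floor 6 mm. Origin at the centre of its underside; the tray's floor is 6 mm above it. x along its length, z up.
- counter: Step counter, fixed: plywood case 120 (x) x 100 (y) x 165 mm, its front (-x) looking to the robot's right (-y), within 20 degrees. Origin on the bench; the case runs from x = -25 to 95 mm. In front a low sloping foot (to x = -101) carries the step button. The 7 mm top board juts out over it to x = -75, so press along the button's leaning axis, not straight down.
- drum_window (a point): Top of the number drum under the 40 x 64 mm window in the counter's top board, 160 mm above the bench; a dark pointer bar on either side marks the number that counts. Eight white faces carry 1 to 8 in black bars.
- button_top (a point): Centre of the top face of the step button: a black palm button 40 mm across on a stem, 36 mm clear of the sloping foot. z is its outward axis, leaning 35 degrees from vertical towards the counter's front: press along -z. y is horizontal, parallel to the case's front. The point moves with the button.
- step_button (a joint): Travel of the step button: 0 up, 0.024 m fully down (hard stop). A spring returns it: 3 N at the top, 5 N at the bottom, plus about 2 to 3 N while it turns the drum. It is damped: press steadily, well under 0.1 m/s, and let it up for 0.3 s.
- number_drum (a joint): Drum angle: 0 rad = 1 at the pointers, each number adds 0.785, 6 is 3.927 (again 6.283 later). It starts from 1 to 3, maybe between numbers. A full press carries it on to a number, one further per press (from between numbers the first may go to the next or the one after); a short press falls short. When let up, the pawl clicks back and the drum stays; it does not step back.
- rail: Job rail, fixed: a level bent steel rod, 8 mm thick, centre line 160 mm above the underside of its 300 x 110 x 15 mm base board. Origin at that underside's centre, x along the board. Seen from above the rod runs straight, in mm: (-135, -35) start, (-37, -35) corner, (35, 35) corner, (112, 35) stop post. Corners are rounded, within 15 mm. At the start it bends down to the board.
- rail_corner1 (a point): First corner of the rod (where the straights would meet), on its centre line. The rod turns left by 45 degrees here, seen from above going from start to stop. Axes as the rail's.
- rail_corner2 (a point): Second corner of the rod, on its centre line; the rod turns right by 45 degrees here, back to the rail's x direction.
- rail_stop (a point): Where the rod enters the near face of the wooden stop post (16 x 50 mm, top 14 mm above this point). Fully home, the ring's face touches that face and the centre of the ring is 6 mm before it.
- tag_ring (a point): Centre of the hole of the plywood ring tag that hangs loose on the rail near its start: ring 68 mm outside, hole 34 mm, 12 mm thick, about 110 g. Own x is the hole's axis, z up. A plate 8 x 60 mm hangs below, ending 84 mm under this point. It hangs with the hole's upper edge on the rod, so this point is 147 mm above the rail's underside.
- tag_grip (a point): Middle of the tag's grip tab, 56 mm straight above the centre of the hole. The tab is 12 mm thick (own x, along the rod), 32 mm wide (own y) and rises from 32 to 76 mm above the hole's centre.
- glue_bottle: Bystander to be left alone: white plastic glue bottle, 60 mm diameter, 150 mm tall. Origin at its underside.
- tin: Bystander to be left alone: dark steel can, 74 mm diameter, 100 mm tall. Origin at its underside.
- tape_roll: Bystander to be left alone: paper tape roll lying flat, 100 mm diameter, 25 mm high. Origin at its underside.
- offcut: Bystander to be left alone: plain straight pale wooden stick 160 x 30 x 22 mm, without feet. Origin at its underside.
- mallet: Bystander to be left alone: hammer lying on the bench, 260 mm long. Origin at its underside.
- sanding_block: Bystander to be left alone: cork block 100 x 60 x 35 mm. Origin at its underside.
- glue_brush: Bystander to be left alone: brush lying on the bench, 170 mm long. Origin at its underside.
There are look-alikes about, which are no part of the job. Of the things shaped like the part that bears tag_ring, the wooden one is meant.

How it is judged:
By the outcome, as a careful person would: the job done as asked, in the order asked, and still so for the second after the job is handed in, with the robot touching nothing.
It also fails if it takes over 72 s, if anything falls off the work surface, if the arm or the gripper's body presses on something with over 40 N, if the wrist force passes 120 N, or if a joint passes its speed limit or range.

## Working session

There is one attempt and no reset: what is moved stays moved. The work goes in short steps, Python scripts to look and compute and a tool call to move; the robot and the scene stay as the last step left them, time stands still between calls to the robot, and variables do not carry over. Pictures are saved under pics/ and viewed, at most 10 in all, crops included, and the job is handed in when it is done.

Besides the shell and the picture viewer there is one more tool, called after ">>>" by a JSON object that holds its "op" and its "data", one argument or row to a line. carry_out: Moves the arm, as the interface text tells. Its arguments: {"type":"object","properties":{"targets":{"type":"array"}},"required":["targets"]}

```bash
ls; mkdir -p pics; python3 - <<'E'
from plant import *
import cv2
s=sense(); print(s)
a=capture("scene"); b=capture("top"); c=capture("wrist")
for n,i in zip(("scene","top","wrist"),(a,b,c)):
    cv2.imwrite(f"pics/{n}0.png",i[:,:,::-1]); print(n,camera_params(n))
E
```

```text
pics
{'t': 0.0, 'joint_positions': array([-1.45610723e+00,  3.59476172e-01,  1.51143199e+00, -2.33688274e-05,
        1.27247127e+00, -1.15121649e-01]), 'qd': array([ 0.00204717,  0.00075137, -0.00057557, -0.00079371,  0.00123627,
       -0.00100792]), 'joint_torque': array([ 2.18133224e-03, -5.27617192e+01, -2.78619450e+01, -3.75532318e-04,
        1.28133831e-02, -1.60004481e-05]), 'tcp_pos': array([ 0.13661003, -0.58387171,  0.40387062]), 'eef_rot': array([-3.11909961e+00, -3.59997911e-01,  3.44500301e-05]), 'contact_force': array([ 0.76360898, -0.20907506,  0.23300178]), 'moment': array([-0.01840702,  0.01076941,  0.01470671]), 'finger_force': 0.0, 'width': 1.0033749978805262}
scene {'fov_y': 46.98327313982053, 'cx': 321.35536000352624, 'cy': 199.76992488037385, 'k1': -0.11617940648034854, 'eye': array([ 1.30290888, -0.39296752,  1.36991659]), 'orientation': array([-2.19230171, -1.36367476,  0.43932618])}
top {'fov_y': 54.37922332356709, 'cx': 323.99375249141997, 'cy': 203.4128510896963, 'k1': -0.07963541306829358, 'eye': array([ 0.38730269, -0.01744189,  1.13644958]), 'orientation': array([-2.13809131,  2.13294242, -0.15412442])}
wrist {'fov_y': 69.69713971759036, 'cx': 318.63355175358026, 'cy': 202.06280529189766, 'k1': -0.0022211150543961352, 'T_tool_cam': array([[ 8.00198483e-04, -9.61141872e-01, -2.76053731e-01,
         6.99866309e-02],
       [ 9.99999517e-01,  9.26442200e-04, -3.26908433e-04,
         1.04040052e-04],
       [ 5.69953209e-04, -2.76053336e-01,  9.61142149e-01,
         3.04916680e-02],
       [ 0.00000000e+00,  0.00000000e+00,  0.00000000e+00,
         1.00000000e+00]])}
```

View pics/scene0.png

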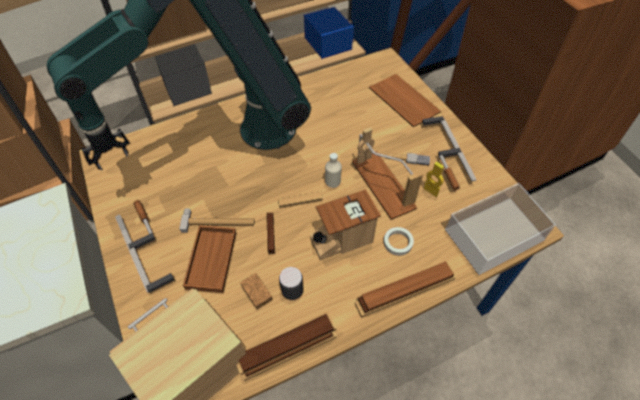

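View pics/top0.png

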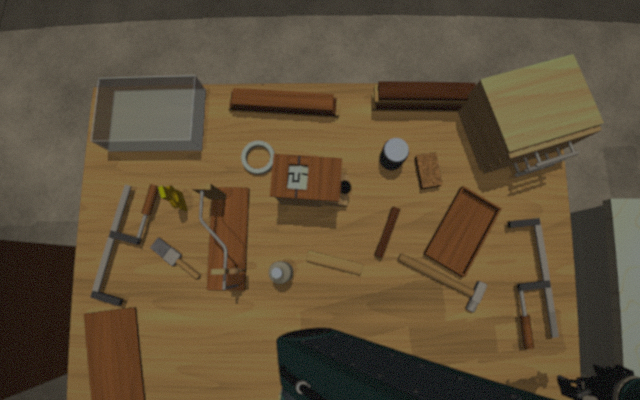

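The scene shows the dark blank (scene 270,232; top 387,232), the wooden tray (top 462,232), the counter (top 308,178), the rail (top 228,238) with the ring tag near its start (top 225,272), and a yellow object at top 172,195. I'll enlarge the candidates and cast the first rays.

```bash
cat > h.py <<'E'
import numpy as np, cv2
from scipy.spatial.transform import Rotation as R
from plant import *
def cam(n,s=None):
    p=camera_params(n)
    if n=="wrist":
        s=s or sense(); T=np.eye(4); T[:3,:3]=R.from_rotvec(s["eef_rot"]).as_matrix(); T[:3,3]=s["tcp_pos"]
        T=T@p["T_tool_cam"]
    else:
        T=np.eye(4); T[:3,:3]=R.from_rotvec(p["orientation"]).as_matrix(); T[:3,3]=p["eye"]
    f=200/np.tan(np.radians(p["fov_y"]/2))
    K=np.array([[f,0,p["cx"]],[0,f,p["cy"]],[0,0,1.]])
    return T,K,np.array([p["k1"],0,0,0.])
def rays(c,uv):
    T,K,D=c
    q=cv2.undistortPoints(np.array(uv,float).reshape(-1,1,2),K,D)[:,0]
    d=np.c_[q,np.ones(len(q))]@T[:3,:3].T
    return T[:3,3],d
def onz(c,uv,z):
    e,d=rays(c,uv); return e+d*((z-e[2])/d[:,2])[:,None]
def proj(c,P):
    T,K,D=c; q=(np.atleast_2d(P)-T[:3,3])@T[:3,:3]
    return cv2.projectPoints(q.reshape(-1,1,3),np.zeros(3),np.zeros(3),K,D)[0][:,0]
def look(n,name):
    s=sense(); c=cam(n,s); im=capture(n)[:,:,::-1].copy(); cv2.imwrite(f"pics/{name}.png",im); np.savez(f"pics/{name}.npz",T=c[0],K=c[1],D=c[2])
    return im,c
def load(name):
    z=np.load(f"pics/{name}.npz"); return cv2.imread(f"pics/{name}.png"),(z["T"],z["K"],z["D"])
def rect(im,lo,hi,box):
    x0,y0,x1,y1=box; m=np.zeros(im.shape[:2],np.uint8)
    m[y0:y1,x0:x1]=cv2.inRange(cv2.cvtColor(im,cv2.COLOR_BGR2HSV),lo,hi)[y0:y1,x0:x1]
    cs,_=cv2.findContours(m,cv2.RETR_EXTERNAL,cv2.CHAIN_APPROX_NONE)
    return max(cs,key=cv2.contourArea)
def world2tool(P,s=None):
    s=s or sense(); return R.from_rotvec(s["eef_rot"]).inv().apply(np.asarray(P)-s["tcp_pos"])
E
python3 - <<'E'
from h import *
t=cv2.imread("pics/top0.png"); s=cv2.imread("pics/scene0.png")
def crop(im,x,y,w,h,W,H): return cv2.resize(im[y:y+h,x:x+w],(W,H),interpolation=cv2.INTER_CUBIC)
A=np.hstack([crop(t,150,140,133,100,400,300)[:, :],crop(t,150+115,140,133,100,400,300)])
A=np.hstack([crop(t,145,175,120,120,300,300),crop(t,360,160,150,120,375,300)[:, :],np.zeros((300,125,3),np.uint8)])
B=np.hstack([crop(s,340,120,133,100,400,300),crop(s,290,180,133,100,400,300)])
cv2.imwrite("pics/cropA.png",np.vstack([A,B]))
c=cam("top")
for n,uv,z in [("blank",(387,232),.034),("tray",(462,232),.035),("tag",(225,270),.16),("railboard corners",(208,289),.015),("",(243,289),.015),("",(248,188),.015),("",(210,186),.015),("drum",(297,177),.16),("btn",(346,187),.07),("mallet",(436,275),.02),("yel",(172,195),.1)]:
    print(n,onz(c,[uv],z).round(3))
E
```

```text
blank [[ 0.478 -0.184  0.034]]
tray [[ 0.478 -0.398  0.035]]
tag [[0.371 0.24  0.16 ]]
railboard corners [[0.315 0.326 0.015]]
 [[0.316 0.225 0.015]]
 [[0.608 0.22  0.015]]
 [[0.615 0.334 0.015]]
drum [[0.609 0.063 0.16 ]]
btn [[ 0.601 -0.067  0.07 ]]
mallet [[ 0.357 -0.323  0.02 ]]
yel [[0.572 0.413 0.1  ]]
```

View pics/cropA.png

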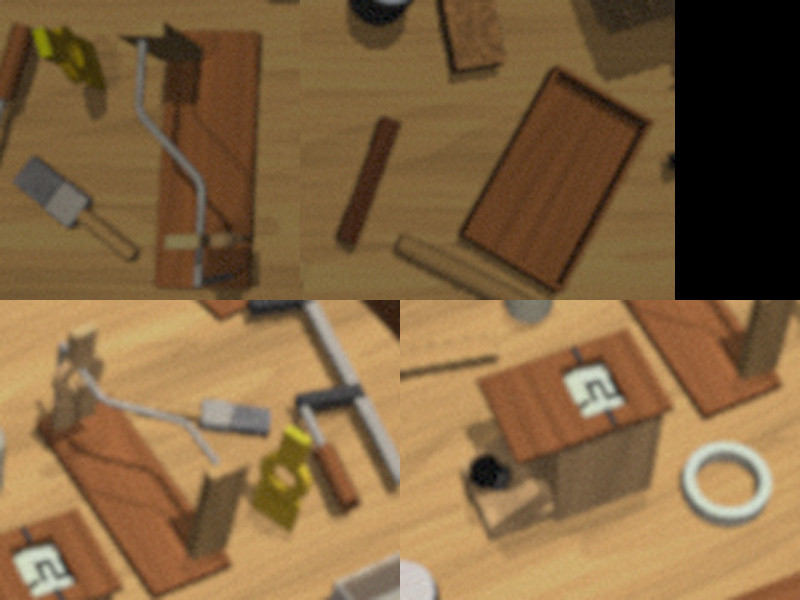

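Candidates: tag, wooden at top (225,272) hanging on the rod, versus yellow plastic at (172,195) standing free. I take the wooden one. Blank, dark beam at (387,232), versus pale offcut at (335,262). I take the dark one. Now measuring the blank and tray.

```bash
python3 - <<'E'
from h import *
t=cv2.imread("pics/top0.png"); c=cam("top")
hsv=cv2.cvtColor(t,cv2.COLOR_BGR2HSV)
for p in [(387,232),(462,232),(405,232),(420,215),(335,262)]: print(p,hsv[p[1],p[0]])
k=rect(t,(0,110,20),(13,255,120),(365,195,410,270))
def ax(k,z):
    r=cv2.minAreaRect(k); b=cv2.boxPoints(r); P=onz(c,b,z)
    e=P[1]-P[0],P[2]-P[1]; L=max(e,key=np.linalg.norm)
    if L[0]<0: L=-L
    print(r,P.mean(0).round(4),[np.linalg.norm(q).round(4) for q in e],"heading",np.degrees(np.arctan2(L[1],L[0])).round(1)); print(P[:,:2].round(3).tolist())
ax(k,.034)
k=rect(t,(0,110,20),(13,255,160),(415,175,510,285)); ax(k,.035)
print(R.from_rotvec(sense()["eef_rot"]).as_matrix().round(3))
E
```

```text
(387, 232) [ 10 149  65]
(462, 232) [ 13 178  96]
(405, 232) [ 19 143 128]
(420, 215) [ 18 132 129]
(335, 262) [ 20 133 134]
((386.9698791503906, 231.98855590820312), (7.73790979385376, 51.97296142578125), 20.772254943847656) [ 0.4787 -0.184   0.034 ] [np.float64(0.1488), np.float64(0.0221)] heading -21.7
[[0.413, -0.146], [0.552, -0.201], [0.544, -0.222], [0.406, -0.167]]
((462.1839904785156, 231.2688751220703), (46.42745590209961, 79.54830932617188), 29.05460548400879) [ 0.4813 -0.4004  0.035 ] [np.float64(0.2333), np.float64(0.1338)] heading -31.0
[[0.414, -0.283], [0.614, -0.403], [0.548, -0.519], [0.35, -0.396]]
[[ 0.974  0.228 -0.   ]
 [ 0.228 -0.974  0.001]
 [ 0.    -0.001 -1.   ]]
```

>>> {"op": "carry_out", "data": {
  "targets": [
    [0.047,-0.0347,0,0,0,0,0.0854],
    [0.047,-0.0347,0,0,0,0,0.0854],
    [0.047,-0.0347,0,0,0,0,0.0854],
    [0.047,-0.0347,0,0,0,0,0.0854],
    [0.047,-0.0347,0,0,0,0,0.0854]
  ]
}}

```text
t: 0.78
tcp_pos: [0.3268, -0.3601, 0.4046]
eef_rot: [-3.121, -0.36, -0.0]
contact_force: [2.0, 0.3, 0.1]
width: 0.999
finger_force: 0.0
```

>>> {"op": "carry_out", "data": {
  "targets": [
    [0.047,-0.0347,0,0,0,0,0.0854],
    [0.047,-0.0347,0,0,0,0,0.0854],
    [0.047,-0.0347,0,0,0,0,0.0854],
    [0.047,-0.0347,0,0,0,0,0.0854],
    [0,0,0.04,0,0,0.152,0.0854]
  ]
}}

```text
t: 1.4
tcp_pos: [0.481, -0.1814, 0.3668]
eef_rot: [3.136, 0.125, 0.012]
contact_force: [-0.0, -0.8, 0.0]
width: 0.996
finger_force: 0.0
```

>>> {"op": "carry_out", "data": {
  "targets": [
    [0,0,0.03,0,0,0.152,0.0854],
    [0,0,0.02,0,0,0.152,0.0854],
    [0,0,0,0,0,0.152,0.0854],
    [0,0,0,0,0,0,0.0854]
  ]
}}

```text
t: 1.9
tcp_pos: [0.4773, -0.1837, 0.3143]
eef_rot: [-3.086, 0.588, 0.002]
contact_force: [0.6, -0.1, 0.2]
width: 1.0
finger_force: 0.0
```

```bash
python3 - <<'E'
from h import *
im,c=look("wrist","w1")
k=rect(im,(0,110,20),(13,255,120),(0,0,640,400))
r=cv2.minAreaRect(k); b=cv2.boxPoints(r); P=onz(c,b,.034); print(r,P[:,:2].round(3).tolist(),P.mean(0))
s=sense(); print(s["tcp_pos"],s["contact_force"]); m=R.from_rotvec(s["eef_rot"]).as_matrix(); print(m.round(3))
print(world2tool([.4787,-.184,.18]))
E
```

```text
((319.5, 189.5), (159.0, 27.0), 90.0) [[0.553, -0.202], [0.545, -0.223], [0.407, -0.171], [0.417, -0.147]] [ 0.48056579 -0.18580017  0.034     ]
[ 0.47743499 -0.18378495  0.31459831] [0.13824861 0.90915183 0.20275903]
[[ 0.93  -0.366 -0.   ]
 [-0.366 -0.93   0.   ]
 [-0.    -0.    -1.   ]]
[ 0.0012926  -0.00024764  0.13459799]
```

View pics/w1.png

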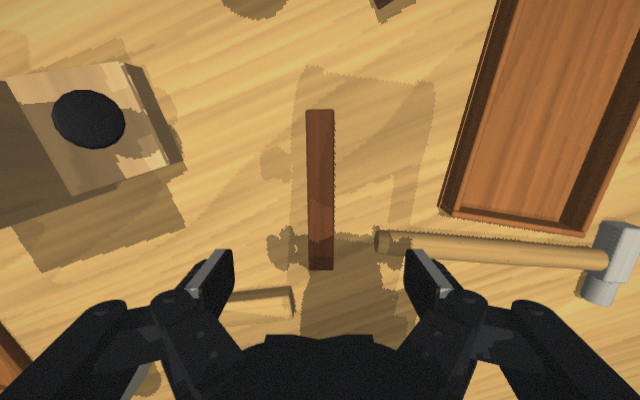

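The picture shows the blank centred (319,189) and aligned between the fingers. The mallet's end (378,240) and the offcut (290,300) are clear of the finger line. Grasping.

>>> {"op": "carry_out", "data": {
  "targets": [
    [0.001,0,0.05,0,0,0,0.055],
    [0.001,0,0.045,0,0,0,0.055],
    [0,0,0.03,0,0,0,0.055],
    [0,0,0.012,0,0,0,0.055],
    [0,0,0,0,0,0,0.0]
  ]
}}

```text
t: 2.58
tcp_pos: [0.4793, -0.1846, 0.1776]
eef_rot: [-3.086, 0.589, 0.001]
contact_force: [-0.7, -0.3, -0.0]
width: 0.445
finger_force: 0.0
```

>>> {"op": "carry_out", "data": {
  "targets": [
    [0,0,0,0,0,0,0.0],
    [0,0,0,0,0,0,0.0],
    [0,0,0,0,0,0,0.0]
  ]
}}

```text
t: 2.95
tcp_pos: [0.4798, -0.1848, 0.1789]
eef_rot: [3.085, -0.59, 0.004]
contact_force: [0.2, 0.5, 8.2]
width: 0.277
finger_force: 60.1
```

>>> {"op": "carry_out", "data": {
  "targets": [
    [0,0,-0.03,0,0,0,0.0],
    [0,0,-0.05,0,0,0,0.0],
    [0.02,0.05,-0.01,0,0,0,0.0],
    [0.02,0.05,0,0,0,0,0.0],
    [0.02,0.05,0,0,0,0,0.0]
  ]
}}

```text
t: 3.58
tcp_pos: [0.4796, -0.3475, 0.2686]
eef_rot: [3.085, -0.59, 0.002]
contact_force: [0.1, -0.3, -0.9]
width: 0.269
finger_force: 59.2
```

>>> {"op": "carry_out", "data": {
  "targets": [
    [0.02,0.05,0,0,0,0,0.0],
    [0,0,0,0,0,0.155,0.0],
    [0,0,0,0,0,0,0.0]
  ]
}}

```text
t: 3.95
tcp_pos: [0.4793, -0.4003, 0.2676]
eef_rot: [-3.03, 0.827, 0.001]
contact_force: [-0.6, 0.8, -1.8]
width: 0.272
finger_force: 59.2
```

```bash
python3 - <<'E'
from h import *
im,c=look("wrist","w2")
s=sense(); print(s["tcp_pos"],s["width"],s["contact_force"]); 
print(world2tool([.4813,-.4004,.186]))
E
```

```text
[ 0.47938646 -0.39958095  0.26756331] 0.27193729005754297 [-0.06934256 -0.69206208 -1.31670763]
[ 0.00213969 -0.00022385  0.08156149]
```

View pics/w2.png

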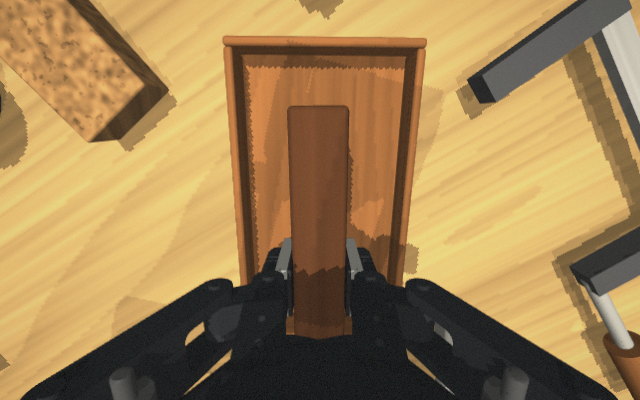

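The blank is held level and aligned over the tray (tray edge at row 42, blank end at row 106). Lowering and releasing.

>>> {"op": "carry_out", "data": {
  "targets": [
    [0.001,0,0.04,0,0,0,0.0],
    [0.001,0,0.028,0,0,0,0.0],
    [0,0,0.009,0,0,0,0.0],
    [0,0,0.004,0,0,0,0.0],
    [0,0,0,0,0,0,0.0]
  ]
}}

```text
t: 4.62
tcp_pos: [0.4819, -0.401, 0.1875]
eef_rot: [3.031, -0.826, 0.002]
contact_force: [0.1, 0.2, -0.6]
width: 0.276
finger_force: 59.2
```

```bash
python3 - <<'E'
from h import *
s=sense(); print(s["tcp_pos"],s["width"],s["contact_force"])
E
```

```text
[ 0.48185491 -0.40096701  0.18750117] 0.2763415237800915 [ 0.09891018  0.24069527 -0.61402691]
```

>>> {"op": "carry_out", "data": {
  "targets": [
    [0,0,0.001,0,0,0,0.0],
    [0,0,0.001,0,0,0,0.0],
    [0,0,0,0,0,0,0.03],
    [0,0,0,0,0,0,0.055],
    [0,0,0,0,0,0,0.055]
  ]
}}

```text
t: 5.25
tcp_pos: [0.4815, -0.401, 0.1848]
eef_rot: [3.031, -0.828, 0.0]
contact_force: [0.4, 0.8, 0.2]
width: 0.645
finger_force: 0.0
```

>>> {"op": "carry_out", "data": {
  "targets": [
    [0,0,-0.02,0,0,0,0.055],
    [0,0,-0.05,0,0,0,0.055],
    [0,0,-0.06,0,0,0,0.055],
    [0,0,-0.06,0,0,0,0.055],
    [0,0,0,0,0,0,0.055]
  ]
}}

```text
t: 5.88
tcp_pos: [0.4829, -0.4023, 0.3808]
eef_rot: [3.025, -0.826, 0.015]
contact_force: [-0.0, -0.3, -0.9]
width: 0.645
finger_force: 0.0
```

```bash
python3 - <<'E'
from h import *
im,c=look("wrist","w3")
k=rect(im,(0,110,20),(12,255,110),(200,60,440,330)); print(cv2.minAreaRect(k))
t,_=look("top","top1"); c=cam("top")
# counter top board
k=rect(t,(0,110,60),(13,255,255),(255,145,360,215)); 
r=cv2.minAreaRect(k); b=cv2.boxPoints(r); P=onz(c,b,.165)
print("board",r,P[:,:2].round(3).tolist(),[np.degrees(np.arctan2(*(P[(i+1)%4]-P[i])[[1,0]])).round(1) for i in range(4)],[np.linalg.norm(P[(i+1)%4]-P[i]).round(3) for i in range(4)])
# button by three views
w,cw=load("w1"); sc=cv2.imread("pics/scene0.png"); cs=cam("scene")
E=[]
A=np.zeros((3,3)); B=np.zeros(3)
for im,cc,box in [(t,c,(335,175,360,200)),(w,cw,(30,70,150,160)),(sc,cs,(308,228,332,248))]:
    k=rect(im,(0,0,0),(180,255,50),box); (u,a,g)=cv2.fitEllipse(k); print(u,a,g)
    e,d=rays(cc,[u]); d=d[0]/np.linalg.norm(d[0]); M=np.eye(3)-np.outer(d,d); A+=M; B+=M@e; E.append((e,M))
X=np.linalg.solve(A,B); print("btn",X,[np.linalg.norm(M@(X-e)).round(4) for e,M in E])
e,M=E[1];e2,M2=E[0];print("2view",np.linalg.solve(M+M2,M@e+M2@e2))
a=cv2.resize(im[180:280,290:423],(400,300),interpolation=cv2.INTER_CUBIC)
v=cv2.resize(cv2.imread("pics/w3.png"),(480,300)); d=cv2.resize(t[145:215,260:365],(400,267),interpolation=cv2.INTER_CUBIC)
o=np.zeros((600,800,3),np.uint8); o[:300,:480]=v; o[300:567,:400]=d; o[300:,400:]=a; cv2.imwrite("pics/m3.png",o)
E
```

```text
((318.57733154296875, 158.33114624023438), (22.67618179321289, 76.9039535522461), 1.3971809148788452)
board ((306.079345703125, 178.0482940673828), (69.92430114746094, 43.931060791015625), 4.763641834259033) [[0.555, 0.132], [0.671, 0.126], [0.655, -0.054], [0.541, -0.044]] [np.float64(-3.2), np.float64(-95.0), np.float64(175.1), np.float64(85.3)] [np.float64(0.115), np.float64(0.181), np.float64(0.114), np.float64(0.177)]
(344.81793212890625, 187.0848388671875) (8.653717994689941, 12.439861297607422) 3.039699077606201
(88.560302734375, 118.85189819335938) (55.61396789550781, 72.41707611083984) 110.8034439086914
(318.69769287109375, 236.74986267089844) (8.799195289611816, 10.672041893005371) 76.33460235595703
btn [ 0.6009132  -0.06158721  0.07557187] [np.float64(0.0021), np.float64(0.0012), np.float64(0.0013)]
2view [ 0.59952888 -0.06292957  0.07924778]
```

View pics/m3.png

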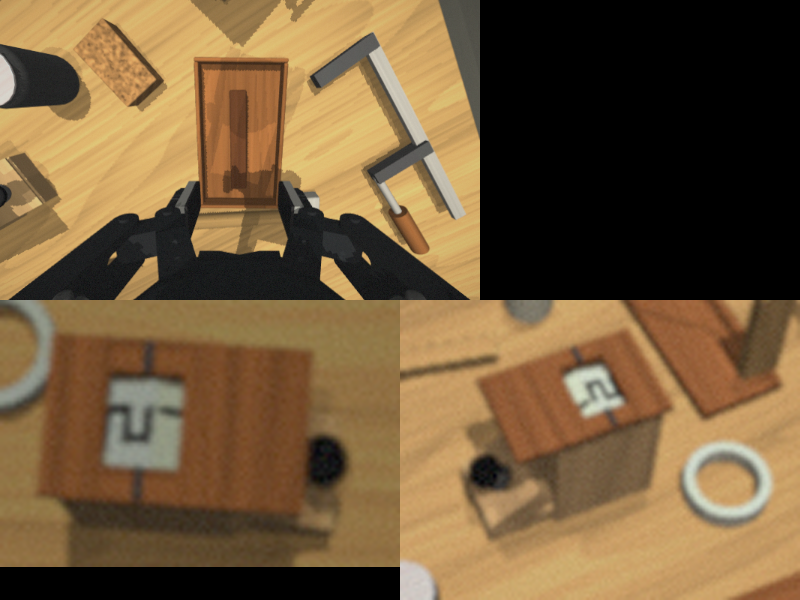

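The blank stands flat in the tray. The drum window (top 297,177) shows a partial digit and the button is at top (345,187). Working out the hover pose on the button's axis.

```bash
python3 - <<'E'
from h import *
import plant; print([n for n in dir(plant) if n[0]!='_'], getattr(plant,"tip_extent",None))
s=sense(); n=np.array([-.05,-.571,.819]); n/=np.linalg.norm(n); b=np.array([.600,-.062,.077])
x=np.array([.996,-.087,0]); x-=x@n*n; x/=np.linalg.norm(x); z=-n; y=np.cross(z,x)
Rt=np.c_[x,y,z]; Rc=R.from_rotvec(s["eef_rot"])
print("rot tool", (Rc.inv()*R.from_matrix(Rt)).as_rotvec())
T=b+.22*n; print(T, "shift in cur tool", Rc.inv().apply(T-s["tcp_pos"]), "in target", Rt.T@(T-s["tcp_pos"]))
print(s["joint_positions"], R.from_matrix(Rt).as_rotvec())
E
```

```text
['IKError', 'camera_params', 'capture', 'job_done', 'sense', 'tip_extent'] 0.1734
rot tool [ 0.60108903 -0.13739437 -0.43160391]
[ 0.58899616 -0.18766386  0.25724292] shift in cur tool [-0.01593617 -0.23836309  0.11806106] in target [ 0.08857389 -0.11395209  0.22400653]
[-8.04595842e-01  4.21982862e-01  1.48584266e+00  2.46473501e-05
  1.23222303e+00  1.29940685e+00] [-2.52892     0.11028908 -0.03490001]
```

>>> {"op": "carry_out", "data": {
  "targets": [
    [-0.004,-0.0596,0,0,0,0,0.0],
    [-0.004,-0.0596,0,0,0,0,0.0],
    [-0.004,-0.0596,0,0,0,0,0.0],
    [-0.004,-0.0596,0,0,0,0,0.0]
  ]
}}

```text
t: 6.48
tcp_pos: [0.5888, -0.1855, 0.3723]
eef_rot: [-3.03, 0.828, 0.006]
contact_force: [-0.5, -0.4, -0.7]
width: 0.003
finger_force: 0.0
```

>>> {"op": "carry_out", "data": {
  "targets": [
    [0,0,0,0.12,-0.0275,-0.0863,0.0],
    [0,0,0,0.12,-0.0275,-0.0863,0.0],
    [0,0,0,0.12,-0.0275,-0.0863,0.0],
    [0,0,0,0.12,-0.0275,-0.0863,0.0],
    [0,0,0,0.12,-0.0275,-0.0863,0.0]
  ]
}}

```text
t: 7.1
tcp_pos: [0.5882, -0.1872, 0.3726]
eef_rot: [-2.523, 0.109, -0.029]
contact_force: [-0.4, 0.9, 0.2]
width: 0.001
finger_force: 0.0
```

>>> {"op": "carry_out", "data": {
  "targets": [
    [0,0,0,0,0,0,0.0],
    [0,0,0,0,0,0,0.0]
  ]
}}

```text
t: 7.35
tcp_pos: [0.5886, -0.1874, 0.3734]
eef_rot: [-2.53, 0.114, -0.03]
contact_force: [-0.9, -0.5, 0.5]
width: -0.002
finger_force: 0.0
```

```bash
cat >> h.py <<'E'
def tot(T,Rt,s=None):
    s=s or sense(); Rc=R.from_rotvec(s["eef_rot"])
    print("shift",Rc.inv().apply(T-s["tcp_pos"]).round(4),"rot",(Rc.inv()*R.from_matrix(Rt)).as_rotvec().round(3))
def btnR(n):
    x=np.array([.996,-.087,0]); x-=x@n*n; x/=np.linalg.norm(x); return np.c_[x,np.cross(-n,x),-n]
E
python3 - <<'E'
from h import *
n=np.array([-.05,-.571,.819]); n/=np.linalg.norm(n); b=np.array([.600,-.062,.077])
s=sense(); print(s["tcp_pos"],s["eef_rot"],s["joint_positions"]); tot(b+.22*n,btnR(n),s)
im,c=look("wrist","w4"); print(proj(c,b), proj(c,[.609,.063,.16]))
E
```

```text
[ 0.58863307 -0.1874364   0.37344119] [-2.53005342  0.11441213 -0.03009053] [-0.58515337  0.49434014  1.46347452  0.5262926   1.51629995  0.9565392 ]
shift [0.0009 0.0666 0.0952] rot [ 0.001  0.002 -0.004]
[[383.9421249  189.50039641]] [[237.62023489 190.90733636]]
```

View pics/w4.png

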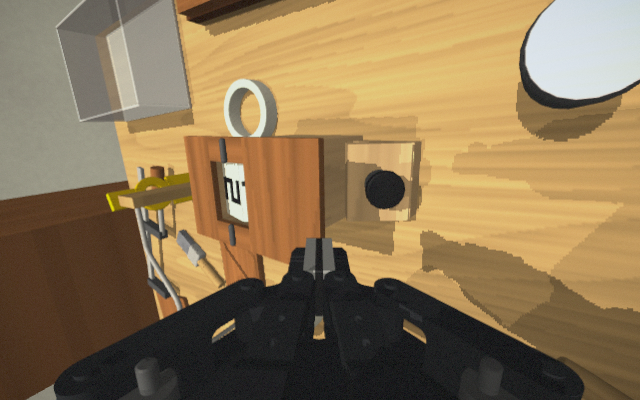

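The button's face is at (387,189), matching the prediction (384,189). The window shows a 2 near (236,187). Approaching along the axis.

>>> {"op": "carry_out", "data": {
  "targets": [
    [0,0.033,0.045,0,0,0,0.0],
    [0.001,0.033,0.045,0,0,0,0.0],
    [0,0,0.03,0,0,0,0.0],
    [0,0,0.012,0,0,0,0.0],
    [0,0,0,0,0,0,0.0]
  ]
}}

```text
t: 8.02
tcp_pos: [0.5917, -0.1653, 0.229]
eef_rot: [-2.529, 0.11, -0.032]
contact_force: [0.6, 0.1, 1.3]
width: -0.002
finger_force: 0.0
```

```bash
python3 - <<'E'
from h import *
n=np.array([-.05,-.571,.819]); n/=np.linalg.norm(n); b=np.array([.600,-.062,.077])
s=sense(); print(s["tcp_pos"],s["contact_force"]); tot(b+.1734*n,btnR(n),s)
im,c=look("wrist","w5")
E
```

```text
[ 0.59166681 -0.16533608  0.22895067] [0.61761873 0.10236426 1.30270026]
shift [-0.0007  0.0022  0.0105] rot [ 0.     0.002 -0.   ]
```

View pics/w5.png

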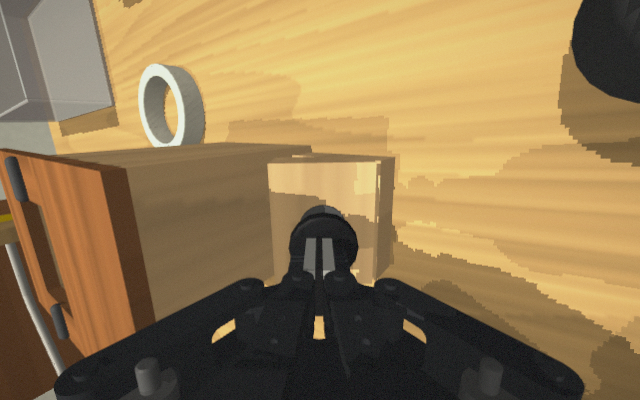

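The fingertips are centred on the button (button 323,235; fingers 318,250). Pressing slowly.

>>> {"op": "carry_out", "data": {
  "targets": [
    [0,0.001,0.007,0,0,0,0.0],
    [0,0.001,0.007,0,0,0,0.0],
    [0,0,0.006,0,0,0,0.0],
    [0,0,0.006,0,0,0,0.0]
  ]
}}

```text
t: 8.57
tcp_pos: [0.5936, -0.1536, 0.2076]
eef_rot: [-2.53, 0.111, -0.038]
contact_force: [-0.8, -3.0, 7.6]
width: -0.002
finger_force: 3.8
```

>>> {"op": "carry_out", "data": {
  "targets": [
    [0,0,0.004,0,0,0,0.0],
    [0,0,0,0,0,0,0.0]
  ]
}}

```text
t: 8.82
tcp_pos: [0.5937, -0.1512, 0.2042]
eef_rot: [-2.53, 0.111, -0.037]
contact_force: [0.7, -1.8, 6.3]
width: 0.001
finger_force: 3.1
```

>>> {"op": "carry_out", "data": {
  "targets": [
    [0,0,0.003,0,0,0,0.0],
    [0,0,0.002,0,0,0,0.0]
  ]
}}

```text
t: 9.07
tcp_pos: [0.594, -0.1507, 0.2036]
eef_rot: [-2.531, 0.108, -0.04]
contact_force: [-13.3, -21.9, 42.3]
width: -0.0
finger_force: 24.1
```

>>> {"op": "carry_out", "data": {
  "targets": [
    [0,0,-0.008,0,0,0,0.0],
    [0,0,-0.012,0,0,0,0.0],
    [0,-0.001,-0.015,0,0,0,0.0],
    [0,-0.001,0,0,0,0,0.0],
    [0,0,0,0,0,0,0.0]
  ]
}}

```text
t: 9.7
tcp_pos: [0.5912, -0.1657, 0.2283]
eef_rot: [-2.528, 0.111, -0.031]
contact_force: [-0.7, 0.1, -0.9]
width: -0.001
finger_force: 0.0
```

```bash
python3 - <<'E'
from h import *
s=sense(); print(s["tcp_pos"],s["contact_force"])
t,_=look("top","top2"); sc,_=look("scene","sc2")
f=lambda im,x,y,w,h: cv2.resize(im[y:y+h,x:x+w],(400,300),interpolation=cv2.INTER_CUBIC)
o=np.vstack([np.hstack([f(cv2.imread("pics/top1.png"),272,155,52,42),f(t,272,155,52,42)]),np.hstack([f(cv2.imread("pics/scene0.png"),330,188,48,36),f(sc,330,188,48,36)])])
cv2.imwrite("pics/drum1.png",o)
E
```

```text
[ 0.59115694 -0.16566278  0.22834639] [-0.67622019  0.11364513 -0.94858977]
```

View pics/drum1.png

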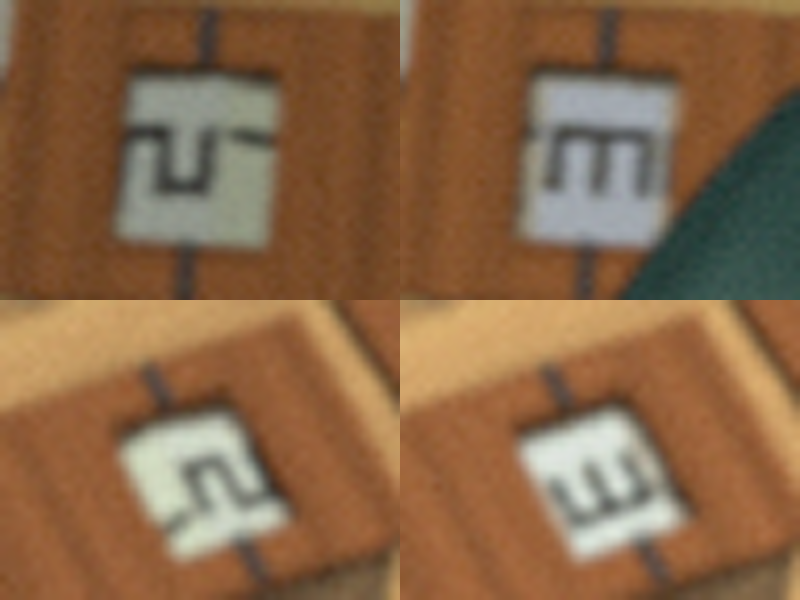

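The drum went from between 1 and 2 (left crops) to 3, centred at the pointers (right crops). Three more presses are needed.

>>> {"op": "carry_out", "data": {
  "targets": [
    [0,0.001,0.007,0,0,0,0.0],
    [0,0.001,0.007,0,0,0,0.0],
    [0,0,0.007,0,0,0,0.0],
    [0,0,0.006,0,0,0,0.0],
    [0,0,0.004,0,0,0,0.0]
  ]
}}

```text
t: 10.42
tcp_pos: [0.5931, -0.1507, 0.2037]
eef_rot: [-2.529, 0.109, -0.034]
contact_force: [-11.6, -20.5, 38.1]
width: -0.002
finger_force: 21.4
```

>>> {"op": "carry_out", "data": {
  "targets": [
    [0,0,0.002,0,0,0,0.0],
    [0,0,0,0,0,0,0.0]
  ]
}}

```text
t: 10.68
tcp_pos: [0.5929, -0.1506, 0.2038]
eef_rot: [-2.529, 0.109, -0.035]
contact_force: [-11.5, -16.8, 32.3]
width: 0.002
finger_force: 17.6
```

>>> {"op": "carry_out", "data": {
  "targets": [
    [0,0,-0.008,0,0,0,0.0],
    [0,0,-0.01,0,0,0,0.0],
    [0,-0.001,-0.015,0,0,0,0.0],
    [0,-0.001,0,0,0,0,0.0],
    [0,0,0,0,0,0,0.0]
  ]
}}

```text
t: 11.3
tcp_pos: [0.5913, -0.1657, 0.2283]
eef_rot: [-2.529, 0.111, -0.032]
contact_force: [0.1, -0.4, 0.1]
width: 0.0
finger_force: 0.0
```

>>> {"op": "carry_out", "data": {
  "targets": [
    [0,0.001,0.007,0,0,0,0.0],
    [0,0.001,0.007,0,0,0,0.0],
    [0,0,0.007,0,0,0,0.0],
    [0,0,0.006,0,0,0,0.0],
    [0,0,0.003,0,0,0,0.0]
  ]
}}

```text
t: 11.92
tcp_pos: [0.593, -0.1508, 0.2038]
eef_rot: [-2.528, 0.11, -0.033]
contact_force: [-7.5, -13.4, 28.3]
width: -0.0
finger_force: 15.7
```

>>> {"op": "carry_out", "data": {
  "targets": [
    [0,0,0.002,0,0,0,0.0],
    [0,0,0,0,0,0,0.0]
  ]
}}

```text
t: 12.18
tcp_pos: [0.5929, -0.1507, 0.2039]
eef_rot: [-2.529, 0.109, -0.034]
contact_force: [-8.1, -12.3, 26.7]
width: -0.002
finger_force: 14.6
```

>>> {"op": "carry_out", "data": {
  "targets": [
    [0,0,-0.008,0,0,0,0.0],
    [0,0,-0.01,0,0,0,0.0],
    [0,-0.001,-0.014,0,0,0,0.0],
    [0,-0.001,0,0,0,0,0.0],
    [0,0,0,0,0,0,0.0]
  ]
}}

```text
t: 12.8
tcp_pos: [0.5913, -0.1657, 0.2283]
eef_rot: [-2.528, 0.111, -0.032]
contact_force: [-0.3, 0.1, 1.0]
width: 0.002
finger_force: 0.0
```

```bash
python3 - <<'E'
from h import *
s=sense(); print(s["tcp_pos"],s["contact_force"])
t,_=look("top","top3"); sc,_=look("scene","sc3")
f=lambda im,x,y,w,h: cv2.resize(im[y:y+h,x:x+w],(400,300),interpolation=cv2.INTER_CUBIC)
cv2.imwrite("pics/drum2.png",np.hstack([f(t,272,155,52,42),f(sc,330,188,48,36)]))
E
```

```text
[ 0.5912657  -0.16571895  0.22832785] [-0.27334176  0.06543645  1.00191541]
```

View pics/drum2.png

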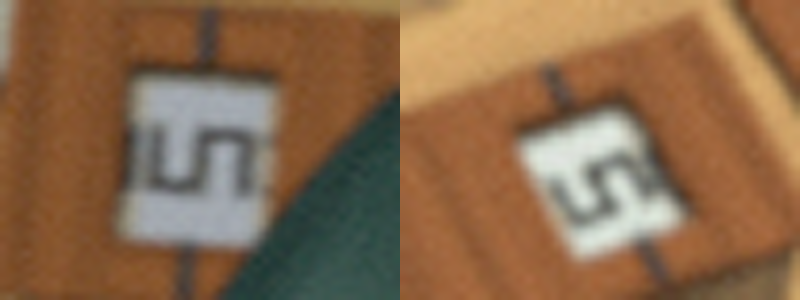

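The drum shows 5. One more press, then retreat along the axis; from here on I check by numbers only.

>>> {"op": "carry_out", "data": {
  "targets": [
    [0,0.001,0.007,0,0,0,0.0],
    [0,0.001,0.007,0,0,0,0.0],
    [0,0,0.007,0,0,0,0.0],
    [0,0,0.006,0,0,0,0.0],
    [0,0,0.003,0,0,0,0.0]
  ]
}}

```text
t: 13.52
tcp_pos: [0.5931, -0.1508, 0.2038]
eef_rot: [-2.528, 0.11, -0.034]
contact_force: [-8.7, -13.0, 27.0]
width: -0.003
finger_force: 15.1
```

>>> {"op": "carry_out", "data": {
  "targets": [
    [0,0,0.002,0,0,0,0.0],
    [0,0,0,0,0,0,0.0]
  ]
}}

```text
t: 13.78
tcp_pos: [0.593, -0.1507, 0.2039]
eef_rot: [-2.529, 0.109, -0.035]
contact_force: [-7.7, -11.5, 25.5]
width: 0.001
finger_force: 13.9
```

>>> {"op": "carry_out", "data": {
  "targets": [
    [0,0,-0.008,0,0,0,0.0],
    [0,0,-0.01,0,0,0,0.0],
    [0,-0.001,-0.014,0,0,0,0.0],
    [0,-0.001,0,0,0,0,0.0],
    [0,0,0,0,0,0,0.0]
  ]
}}

```text
t: 14.4
tcp_pos: [0.5913, -0.1657, 0.2284]
eef_rot: [-2.529, 0.111, -0.032]
contact_force: [-0.4, -1.0, -0.1]
width: -0.002
finger_force: 0.0
```

>>> {"op": "carry_out", "data": {
  "targets": [
    [0,0,-0.06,0,0,0,0.0],
    [0,0,-0.06,0,0,0,0.0],
    [0,0,-0.06,0,0,0,0.0],
    [0,0,-0.06,0,0,0,0.0],
    [0,0,0,0,0,0,0.0]
  ]
}}

```text
t: 15.02
tcp_pos: [0.5804, -0.3057, 0.429]
eef_rot: [-2.534, 0.111, -0.042]
contact_force: [-0.6, -0.1, 0.0]
width: -0.001
finger_force: 0.0
```

```bash
python3 - <<'E'
from h import *
s=sense(); print(s["tcp_pos"],s["contact_force"],s["joint_positions"])
t,_=look("top","top4"); sc,_=look("scene","sc4")
# drum face in text: warp window from top (z .16 frame) to upright
for nm in ("top3","top4"):
    g=cv2.cvtColor(cv2.imread(f"pics/{nm}.png"),cv2.COLOR_BGR2GRAY)[163:192,286:311]
    g=cv2.rotate(g,cv2.ROTATE_90_CLOCKWISE) 
    print(nm); print("\n".join("".join("#" if v<85 else "." for v in r) for r in g))
# rail board
k=rect(t,(0,110,40),(14,255,255),(195,170,260,300)); r=cv2.minAreaRect(k); print(r,onz(cam("top"),cv2.boxPoints(r),.015)[:,:2].round(3).tolist())
# rod mask: light grey low saturation
hsv=cv2.cvtColor(t,cv2.COLOR_BGR2HSV); m=cv2.inRange(hsv,(0,0,90),(180,70,255)); ys,xs=np.nonzero(m[185:292,190:250]); 
for y in range(0,107,6): 
    q=xs[ys==y]; print(y+185,(q.min()+190,q.max()+190) if len(q) else None,end=" ")
E
```

```text
[ 0.58035608 -0.30573532  0.42900251] [-0.56230445 -0.08484764  0.0152191 ] [-0.73170946  0.52160724  1.26772322  0.4823942   1.72324405  0.91038593]
top3
..#....#######.#######.#.....
..........###############.###
...........#########.....####
.................#........###
...........................##
...........................##
...........#...............##
.#.........................##
##.........................##
##.........................##
##.........................##
##........................###
..........................###
..........................###
..........................###
#.........................###
#.........................##.
##........................##.
##........................##.
###.......................##.
####.....................###.
######...................###.
##########................#..
###########..................
############.................
top4
.###..#################.#.#..
.##.............#############
.#...............###.....####
.#........................###
##........................###
##.........................##
.#........
[... 602 characters left out ...]
(37.06883239746094, 102.90784454345703), 1.9305875301361084) [[0.315, 0.327], [0.614, 0.33], [0.61, 0.219], [0.312, 0.22]]
185 None 191 (np.int64(201), np.int64(202)) 197 (np.int64(200), np.int64(202)) 203 (np.int64(200), np.int64(202)) 209 (np.int64(200), np.int64(201)) 215 (np.int64(199), np.int64(201)) 221 (np.int64(201), np.int64(203)) 227 (np.int64(205), np.int64(208)) 233 (np.int64(211), np.int64(214)) 239 (np.int64(215), np.int64(219)) 245 (np.int64(221), np.int64(224)) 251 (np.int64(224), np.int64(226)) 257 (np.int64(224), np.int64(226)) 263 (np.int64(224), np.int64(226)) 269 None 275 (np.int64(224), np.int64(225)) 281 (np.int64(223), np.int64(225)) 287 (np.int64(223), np.int64(225))
```

```bash
python3 - <<'E'
from h import *
t,c=load("top4")
g=cv2.cvtColor(t,cv2.COLOR_BGR2GRAY)[163:192,286:311]; g=cv2.resize(cv2.rotate(g,cv2.ROTATE_90_CLOCKWISE),None,fx=1.6,fy=1)
print("\n".join("".join("#" if v<112 else "." for v in r) for r in g))
hsv=cv2.cvtColor(t,cv2.COLOR_BGR2HSV); m=cv2.inRange(hsv,(0,0,90),(180,70,255))
ys,xs=np.nonzero(m); 
def seg(r0,r1):
    P=[]
    for y in range(r0,r1):
        q=xs[(ys==y)&(xs>192)&(xs<232)]
        if len(q) and np.ptp(q)<6: P.append((q.mean(),y))
    W=onz(c,P,.160)[:,:2]; l=cv2.fitLine(W.astype(np.float32),cv2.DIST_HUBER,0,.001,.001).ravel(); 
    print(r0,r1,len(P),"dir",np.degrees(np.arctan2(l[1],l[0])).round(2),l.round(4)); return l
a=seg(250,266); b=seg(221,246); d=seg(193,212)
def X(l,k): 
    s=np.linalg.solve(np.c_[l[:2],-k[:2]],k[2:]-l[2:]); return l[2:]+s[0]*l[:2]
print("c1",X(a,b),"c2",X(b,d))
# tab
for y in range(262,282):
    print(y," ".join(f"{h:3d}/{v:3d}" for h,s_,v in hsv[y,206:240:3]))
E
```

```text
##############################################
##############################################
######...................#####################
#####.......................#####......#######
#####....................................#####
#####............########...##............####
#####...........##############...........#####
#####...........####.....................#####
#####...........###......................#####
#####...........###......................#####
#####...........####.....................#####
#####...........############.............#####
####............##############...........#####
####...........####.......####...........#####
####...........###.........###...........#####
####...........###.........###...........#####
####...........####........###..........######
####............##############..........######
###..............############...........######
####....................................######
#####..........###########.............#######
##############################.........#######
###################################..#########
###################
[... 1584 characters left out ...]

275  17/142  13/122  14/130  14/136  14/129  14/129  12/ 91  13/ 96  13/ 90  12/ 88  14/ 80  12/ 90
276  17/138  13/126  13/128  13/130  14/126  12/127  13/ 88  13/ 96  14/ 81  14/ 79  13/ 80  11/ 84
277  17/144  12/119  12/128  13/127  13/125  12/130  19/ 91  14/100  14/ 82  14/ 78  12/ 83  14/ 82
278  17/148  12/122  12/131  13/126  11/132  13/129  14/ 92  12/101  14/ 85  14/ 83  12/ 82  11/ 85
279  17/142  13/124  14/132  14/125  13/128  13/129  18/ 90  13/101  11/ 88  14/ 81  13/ 87  11/ 86
280  16/146  13/123  13/130  13/127  13/132  13/127  12/102  13/102  13/ 89  13/ 82  12/ 84  14/ 83
281  17/138  12/128  13/129  13/126  13/129  12/136  19/115  12/101  12/ 88  15/ 80  14/ 82  13/ 82
```

The drum reads 6 (top bar, left column, closed lower box). The rail runs along world x, with c1≈(0.428,0.2425), c2≈(0.498,0.310) and the tag tab at about x 0.372. Getting the turn and shift to hover over the tab.

```bash
python3 - <<'E'
from h import *
c=cam("top"); print("tab top",onz(c,[(218,271.2)],.223))
Rt=np.array([[0,1,0],[1,0,0],[0,0,-1.]])
tot(np.array([.372,.240,.45]),Rt)
s=sense(); print("shift in target axes",Rt.T@(np.array([.372,.240,.45])-s["tcp_pos"]))
E
```

```text
tab top [[0.36941949 0.24030789 0.223     ]]
shift [-0.2544 -0.4425  0.2797] rot [-0.464 -0.504 -1.602]
shift in target axes [ 0.54310181 -0.20763061 -0.02522582]
```

>>> {"op": "carry_out", "data": {
  "targets": [
    [0,0,0,-0.0464,-0.0504,-0.1602,0.06],
    [0,0,0,-0.0464,-0.0504,-0.1602,0.06],
    [0,0,0,-0.0464,-0.0504,-0.1602,0.06],
    [0,0,0,-0.0464,-0.0504,-0.1602,0.06],
    [0,0,0,-0.0464,-0.0504,-0.1602,0.06]
  ]
}}

```text
t: 15.75
tcp_pos: [0.5796, -0.3016, 0.4226]
eef_rot: [-2.601, -1.053, -0.015]
contact_force: [-0.6, -0.3, 0.7]
width: 0.702
finger_force: 0.0
```

>>> {"op": "carry_out", "data": {
  "targets": [
    [0,0,0,-0.0464,-0.0504,-0.1602,0.06],
    [0,0,0,-0.0464,-0.0504,-0.1602,0.06],
    [0,0,0,-0.0464,-0.0504,-0.1602,0.06],
    [0,0,0,-0.0464,-0.0504,-0.1602,0.06],
    [0,0,0,-0.0464,-0.0504,-0.1602,0.06]
  ]
}}

```text
t: 16.38
tcp_pos: [0.5795, -0.3014, 0.4225]
eef_rot: [-2.211, -2.229, 0.002]
contact_force: [-0.2, 0.4, 0.2]
width: 0.704
finger_force: 0.0
```

>>> {"op": "carry_out", "data": {
  "targets": [
    [0.054,-0.0208,-0.003,0,0,0,0.06],
    [0.054,-0.0208,-0.003,0,0,0,0.06],
    [0.054,-0.0208,-0.003,0,0,0,0.06],
    [0.054,-0.0208,-0.003,0,0,0,0.06],
    [0.054,-0.0208,-0.003,0,0,0,0.06]
  ]
}}

```text
t: 17.0
tcp_pos: [0.4736, -0.0306, 0.4381]
eef_rot: [-2.217, -2.221, 0.003]
contact_force: [-0.1, 0.3, 0.7]
width: 0.704
finger_force: 0.0
```

>>> {"op": "carry_out", "data": {
  "targets": [
    [0.054,-0.0208,-0.003,0,0,0,0.06],
    [0.054,-0.0208,-0.003,0,0,0,0.06],
    [0.054,-0.0208,-0.003,0,0,0,0.06],
    [0.054,-0.0208,0,0,0,0,0.06],
    [0,0,0,0,0,0,0.06]
  ]
}}

```text
t: 17.62
tcp_pos: [0.3891, 0.186, 0.4471]
eef_rot: [-2.21, -2.229, 0.006]
contact_force: [-1.0, -0.6, -0.3]
width: 0.702
finger_force: 0.0
```

```bash
python3 - <<'E'
from h import *
Rt=np.array([[0,1,0],[1,0,0],[0,0,-1.]])
s=sense(); print(s["tcp_pos"],s["joint_positions"]); tot(np.array([.3705,.240,.45]),Rt)
im,c=look("wrist","w6"); hsv=cv2.cvtColor(im,cv2.COLOR_BGR2HSV)
p=proj(c,[[.3705,.240,.223],[.3645,.224,.223],[.3765,.256,.223],[.428,.2425,.16],[.4985,.3103,.16],[.576,.311,.16]]); print(p)
u,v=p[0].round().astype(int); print(u,v)
for y in range(v-20,v+21,4): print(y," ".join(f"{a}/{b}/{d}" for a,b,d in hsv[y,u-45:u+46:6]))
E
```

```text
[0.38912865 0.18602421 0.44712004] [2.85063774e-01 6.90709698e-02 1.78709233e+00 9.75090611e-04
 1.29002820e+00 2.76433086e-01]
shift [ 0.0541 -0.0182 -0.0028] rot [-0.005  0.     0.008]
[[292.92588956 144.40887612]
 [284.45366095 168.2820728 ]
 [301.80115602 119.40481557]
 [365.39236586 136.12470844]
 [457.31690016  50.92022398]
 [553.50666896  50.98140099]]
293 144
124 18/125/139 18/125/159 18/125/141 13/154/129 13/156/129 13/157/128 26/93/224 26/93/225 26/93/226 17/108/120 14/154/157 14/159/104 12/159/128 13/162/194 13/162/194 13/163/192
128 18/128/134 18/130/157 18/127/141 12/129/115 12/48/91 14/153/123 26/94/226 26/91/227 25/93/227 17/112/118 14/155/94 13/155/92 13/162/173 13/162/187 13/164/188 13/162/186
132 19/58/162 23/22/150 22/26/146 23/23/135 23/23/102 14/50/107 26/91/227 26/94/226 26/93/226 17/108/120 16/76/107 13/126/148 13/136/163 13/145/171 13/152/178 13/158/184
136 23/26/205 24/22/217 25/22/219 25/20/221 21/22/153 24/23/157 26/89/226 26/88/227 26/86/228 17/111/119 21/23/189 25/22/217 23/25/215 22/26/213 23/25/212 26/25/208
140 18/83/148 19/57/166 21/43/159 16/43/154 1
[... 483 characters left out ...]
2/146 18/125/161 18/128/143 18/132/151 18/133/213 18/130/177 25/93/226 26/92/227 26/91/226 18/106/125 17/120/136 18/131/218 18/132/214 22/123/226 20/125/226 19/131/220
156 18/121/150 18/128/157 19/134/141 18/127/150 19/127/144 18/127/141 23/98/223 25/93/227 25/95/227 18/104/128 17/105/121 19/129/219 18/132/214 22/119/227 20/126/227 18/129/222
160 17/132/147 17/127/159 18/129/138 18/128/152 17/130/145 18/131/140 22/100/221 24/97/226 24/98/226 19/111/133 18/125/178 19/128/221 18/132/217 22/118/227 20/125/227 19/130/222
164 17/126/152 18/127/156 18/124/138 18/132/149 18/126/144 18/123/143 21/109/206 24/98/227 24/99/227 20/109/157 18/123/190 18/131/218 18/133/215 22/121/227 21/126/226 19/126/222
```

```bash
python3 - <<'E'
from h import *
im,c=load("w6"); hsv=cv2.cvtColor(im,cv2.COLOR_BGR2HSV)
k=rect(im,(21,80,195),(30,112,255),(265,90,325,195)); r=cv2.minAreaRect(k); P=onz(c,cv2.boxPoints(r),.223); print(r,P[:,:2].round(4).tolist(),P.mean(0).round(4))
m=cv2.inRange(hsv,(0,0,95),(180,48,255)); 
def seg(axis,a,b,lo,hi):
    Q=[]
    for i in range(a,b,2):
        line=m[lo:hi,i] if axis=="c" else m[i,lo:hi]
        q=np.nonzero(line)[0]
        if 4<len(q)<25 and np.ptp(q)<30: Q.append((i,q.mean()+lo) if axis=="c" else (q.mean()+lo,i))
    W=onz(c,Q,.16)[:,:2]; l=cv2.fitLine(W.astype(np.float32),cv2.DIST_HUBER,0,.001,.001).ravel(); print(len(Q),np.degrees(np.arctan2(l[1],l[0])).round(2),l.round(4)); return l
a=seg("c",318,355,115,160); b=seg("c",380,440,40,150); d=seg("c",470,540,30,70)
def X(l,k): 
    s=np.linalg.solve(np.c_[l[:2],-k[:2]],k[2:]-l[2:]); return l[2:]+s[0]*l[:2]
print(X(a,b),X(b,d))
E
```

```text
((291.5, 138.5), (55.0, 21.0), 90.0) [[0.3632, 0.2611], [0.3767, 0.2612], [0.3764, 0.2257], [0.3622, 0.2255]] [0.3696 0.2434 0.223 ]
19 0.13 [1.     0.0022 0.4038 0.2411]
30 44.46 [0.7138 0.7004 0.4643 0.2768]
35 -0.38 [ 1.     -0.0067  0.5363  0.3098]
[0.4279557  0.24110797] [0.49822432 0.3100603 ]
```

>>> {"op": "carry_out", "data": {
  "targets": [
    [0.028,-0.0095,0,0,0,0,0.06],
    [0.028,-0.0095,0,0,0,0,0.06],
    [0,0,0.04,0,0,0,0.06],
    [0,0,0.035,0,0,0,0.06],
    [0,0,0.012,0,0,0,0.06]
  ]
}}

```text
t: 18.3
tcp_pos: [0.3724, 0.2373, 0.3594]
eef_rot: [-2.221, -2.22, 0.009]
contact_force: [0.4, -0.2, 0.0]
width: 0.699
finger_force: 0.0
```

>>> {"op": "carry_out", "data": {
  "targets": [
    [0,0,0,0,0,0,0.06]
  ]
}}

```text
t: 18.42
tcp_pos: [0.3734, 0.238, 0.3613]
eef_rot: [-2.222, -2.221, 0.004]
contact_force: [0.1, 0.7, -0.3]
width: 0.699
finger_force: 0.0
```

>>> {"op": "carry_out", "data": {
  "targets": [
    [0.003,-0.003,0,0,0,0,0.06],
    [0,0,0,0,0,0,0.0],
    [0,0,0,0,0,0,0.0],
    [0,0,0,0,0,0,0.0],
    [0,0,0,0,0,0,0.0]
  ]
}}

```text
t: 19.05
tcp_pos: [0.3705, 0.2419, 0.3626]
eef_rot: [2.221, 2.222, 0.001]
contact_force: [-1.4, -0.6, 5.8]
width: 0.132
finger_force: 59.2
```

>>> {"op": "carry_out", "data": {
  "targets": [
    [0,0,0,0,0,0,0.0],
    [0,0,0,0,0,0,0.0]
  ]
}}

```text
t: 19.3
tcp_pos: [0.3705, 0.2419, 0.3626]
eef_rot: [2.221, 2.222, 0.001]
contact_force: [-0.7, 0.5, 6.1]
width: 0.131
finger_force: 59.2
```

Gripped (about 11 mm). Lifting 11 mm so the rod sits mid-hole, then carrying the tag along the rod.

>>> {"op": "carry_out", "data": {
  "targets": [
    [0,0,-0.006,0,0,0,0.0],
    [0,0,-0.006,0,0,0,0.0],
    [0,0.019,0,0,0,0,0.0],
    [0,0.019,0,0,0,0,0.0],
    [0,0.019,0,0,0,0,0.0]
  ]
}}

```text
t: 19.92
tcp_pos: [0.4293, 0.2417, 0.3739]
eef_rot: [2.221, 2.221, 0.0]
contact_force: [0.1, -1.5, -1.2]
width: 0.131
finger_force: 58.5
```

>>> {"op": "carry_out", "data": {
  "targets": [
    [0,0,0,0,0,0,0.0]
  ]
}}

```text
t: 20.05
tcp_pos: [0.4295, 0.2418, 0.3739]
eef_rot: [2.222, 2.22, 0.001]
contact_force: [-0.7, -0.1, -1.6]
width: 0.13
finger_force: 58.5
```

Free of contact at corner 1. Now the diagonal to corner 2.

>>> {"op": "carry_out", "data": {
  "targets": [
    [0.017,0.0175,0,0,0,0,0.0],
    [0.017,0.0175,0,0,0,0,0.0],
    [0.017,0.0175,0,0,0,0,0.0],
    [0.017,0.0175,0,0,0,0,0.0],
    [0,0,0,0,0,0,0.0]
  ]
}}

```text
t: 20.68
tcp_pos: [0.498, 0.3106, 0.3736]
eef_rot: [2.22, 2.223, -0.0]
contact_force: [-0.4, -0.1, -1.8]
width: 0.131
finger_force: 58.6
```

>>> {"op": "carry_out", "data": {
  "targets": [
    [0,0.02,0,0,0,0,0.0],
    [0,0.02,0,0,0,0,0.0],
    [0,0.015,0,0,0,0,0.0],
    [0,0,0,0,0,0,0.0]
  ]
}}

```text
t: 21.18
tcp_pos: [0.5526, 0.3094, 0.3738]
eef_rot: [2.222, 2.221, -0.001]
contact_force: [-0.5, 0.2, -1.9]
width: 0.131
finger_force: 58.7
```

>>> {"op": "carry_out", "data": {
  "targets": [
    [0,0.005,0.006,0,0,0,0.0],
    [0,0.005,0.004,0,0,0,0.0],
    [0,0.003,0,0,0,0,0.0],
    [0,0.002,0,0,0,0,0.0],
    [0,0,0,0,0,0,0.0]
  ]
}}

```text
t: 21.8
tcp_pos: [0.5675, 0.3099, 0.3642]
eef_rot: [2.22, 2.222, 0.0]
contact_force: [0.9, 0.2, -2.5]
width: 0.126
finger_force: 58.7
```

>>> {"op": "carry_out", "data": {
  "targets": [
    [0,0.0015,0,0,0,0,0.0],
    [0,0,0,0,0,0,0.0]
  ]
}}

```text
t: 22.05
tcp_pos: [0.5689, 0.3098, 0.3642]
eef_rot: [2.22, 2.222, 0.0]
contact_force: [0.3, 0.4, -1.1]
width: 0.131
finger_force: 58.7
```

>>> {"op": "carry_out", "data": {
  "targets": [
    [0,0.0015,0,0,0,0,0.0],
    [0,0,0,0,0,0,0.0]
  ]
}}

```text
t: 22.3
tcp_pos: [0.5697, 0.3098, 0.3639]
eef_rot: [-2.22, -2.221, 0.003]
contact_force: [-4.5, 0.7, 0.9]
width: 0.13
finger_force: 59.0
```

>>> {"op": "carry_out", "data": {
  "targets": [
    [0,0.0015,0.001,0,0,0,0.0],
    [0,0,0.0005,0,0,0,0.0],
    [0,0,0,0,0,0,0.0]
  ]
}}

```text
t: 22.68
tcp_pos: [0.5702, 0.3098, 0.3627]
eef_rot: [-2.219, -2.22, 0.006]
contact_force: [-8.2, 0.1, 5.1]
width: 0.132
finger_force: 59.9
```

>>> {"op": "carry_out", "data": {
  "targets": [
    [0,0,0,0,0,0,0.02],
    [0,0,0,0,0,0,0.04],
    [0,0,0,0,0,0,0.05],
    [0,0,0,0,0,0,0.05],
    [0,0,-0.015,0,0,0,0.05]
  ]
}}

```text
t: 23.3
tcp_pos: [0.5714, 0.3096, 0.3769]
eef_rot: [-2.22, -2.222, 0.004]
contact_force: [-0.3, 0.6, -0.0]
width: 0.581
finger_force: 0.0
```

>>> {"op": "carry_out", "data": {
  "targets": [
    [0,0,-0.03,0,0,0,0.05],
    [0,0,-0.05,0,0,0,0.05],
    [0,0,-0.05,0,0,0,0.05],
    [-0.03,0,0,0,0,0,0.05],
    [0,0,0,0,0,0,0.05]
  ]
}}

```text
t: 23.92
tcp_pos: [0.5718, 0.2786, 0.5097]
eef_rot: [2.221, 2.219, 0.003]
contact_force: [0.2, 1.8, 0.5]
width: 0.59
finger_force: 0.0
```

```bash
python3 - <<'E'
from h import *
s=sense(); print(s["tcp_pos"],s["contact_force"],s["width"])
im,c=look("wrist","w7"); hsv=cv2.cvtColor(im,cv2.COLOR_BGR2HSV)
p=proj(c,[[.570,.310,.223],[.564,.294,.223],[.576,.326,.223],[.576,.31,.174],[.592,.31,.174]]); print(p.round(1).tolist())
u,v=p[0].round().astype(int)
for y in range(v-24,v+26,6): print(y," ".join(f"{a}/{b}/{d}" for a,b,d in hsv[y,u-30:u+70:5]))
m=rect(im,(18,70,185),(32,115,255),(max(u-60,0),max(v-60,0),u+80,v+60)); r=cv2.minAreaRect(m); P=onz(c,cv2.boxPoints(r),.223); print(r,P[:,:2].round(4).tolist(),P.mean(0))
E
```

```text
[0.57181559 0.27859793 0.50973359] [0.18478442 1.75854661 0.52701512] 0.5899789070727772
[[315.7, 164.5], [309.2, 182.1], [322.5, 146.4], [321.7, 157.6], [336.8, 157.6]]
141 13/157/117 13/166/114 13/146/117 13/153/115 13/148/110 22/105/219 23/98/223 19/122/184 20/129/222 20/126/223 18/133/211 13/162/180 19/129/222 19/131/220 18/133/217 20/127/223 18/127/219 18/129/206 19/127/223 19/128/220
147 13/157/117 12/163/114 14/160/116 12/158/118 14/162/118 22/99/154 21/96/156 21/101/137 20/125/223 19/127/221 18/132/214 13/163/193 19/127/223 19/132/220 19/132/219 20/126/221 18/132/216 18/132/201 21/124/223 19/128/220
153 15/47/130 18/47/130 14/80/112 14/70/116 13/77/112 26/94/223 25/92/224 25/95/222 20/126/222 21/128/222 17/138/209 14/165/202 18/129/216 19/134/220 18/129/218 20/132/222 18/125/220 19/134/200 20/123/224 18/131/210
159 17/31/165 22/27/171 19/24/117 25/24/117 27/24/117 26/92/222 27/91/222 25/96/221 21/123/220 21/120/223 16/145/197 13/168/187 18/129/218 19/128/222 18/131/213 19/130/224 19/130/219 18/133/200 18/133/214 18/130/206
165 13/161/200 13/160/201 13/163/200 13/164/205 14/16
[... 500 characters left out ...]
 15/150/179 13/161/170 18/131/197 18/134/202 18/130/192 18/133/201 18/131/199 18/132/199 18/133/214 18/131/218
183 14/166/183 14/161/185 14/164/182 13/161/185 13/160/178 17/119/157 18/111/163 14/142/165 13/161/168 13/156/170 13/158/169 14/162/170 18/131/203 18/136/205 18/129/195 18/131/203 18/130/200 18/133/191 18/132/215 19/129/221
189 13/160/174 13/163/171 14/166/169 13/167/151 13/154/157 13/157/156 13/160/156 13/159/160 14/160/158 13/164/159 14/166/158 13/158/161 18/131/205 18/132/206 18/133/196 17/130/204 18/132/199 18/128/182 18/123/118 25/29/104
((314.5, 164.5), (33.0, 13.0), 90.0) [[0.5632, 0.3246], [0.5747, 0.3246], [0.5748, 0.295], [0.5629, 0.295]] [0.56890505 0.30978129 0.223     ]
```

The tag sits against the post: tab faces at x 0.563–0.575, post face at about 0.575–0.577. The gripper is clear, so I'm handing in.

```bash
python3 -c "
from plant import *
print(job_done())"
```

```text
the job is handed in; nothing more can be done
None
```

I handed the job in at about 24 s: the blank stands on its feet in the wooden tray, the drum reads 6, and the wooden ring tag was pressed against the stop post and released; the hand-in call returned no verdict.

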